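# Spread the washed wheels in the parts dryer

## Robot

A 6-joint arm with a two-finger parallel gripper is mounted at the origin on the work surface. World frame = base frame: x ahead of the robot, y to its left, z up, the work surface at z = 0. Lengths are in m, angles in degrees, forces in N, time in s.
With the tool pointing down it reaches from about 0.375 to 0.75 m from the base axis. Payload 9 kg.
Tool frame: the origin (TCP) lies where the fingers leave the gripper's body, on its centre line; the fingertips stand 73 mm ahead of it and the grasp point (between the pads) lies 54 mm ahead of it (robot.tip_reach is the distance from the TCP to the fingertips, in m); z points along the fingers, y is the direction in which the jaws open and shut (so a half turn about z gives the same grasp; the last joint's range is limited). The gripper opens to 85 mm and grips with 20 to 120 N. Pads are 22 mm wide; open, the fingers measure 114 mm over their backs; the gripper's body (76 mm by 85 mm) begins 54 mm behind the grasp point. The pads swing forward as they close: fully open they stand 13 mm farther back than shut.
Start: joints at [-77.561, 5.964, 5.575, 89.605, 0, 77.527], TCP at [0.253, -0.544, 0.304] pointing down, gripper open.
Joint ranges: [-171.21, 171.21], [-48.23, 106.86], [-62.78, 66.21], [-105.2, 120.99], [-86.42, 89.51], [-180, 180]. Speed limits (degrees/s): [127.2, 127.2, 147.25, 180, 180, 180].

## Interface

Orientations are given as [roll, pitch, yaw] about the fixed x, y, z axes, in that order (R = Rz(yaw) Ry(pitch) Rx(roll)).
In Python, from plant import robot gives the robot as it stands. Calls block until the motion is done:
- robot.move_pose(position, orientation): joint-space move of the TCP to a pose.
- robot.line_to(position, vel=0.15, rotation=None, guard=None): straight line of the TCP; rotation=None keeps the orientation; vel is the mean speed in m/s. With guard (N) it stops when the force on the tool has changed by that much, and returns True; else False.
- robot.goto_joints(angles): joint-space move.
- robot.set_gripper(opening): finger opening in m; the grip force is fixed at half the most; returns when the fingers have stopped.
- robot.pause(seconds).
- robot.ik(position, orientation): joint angles nearest the present ones, or None.
- robot.observe(): the state.
- robot.grab_frame(name): name is "scene" or "top" or "wrist"; returns the picture (420x560x3 uint8, blue, green, red); there is no depth.
- robot.get_calibration(name): a dict with "vertical_fov" (degrees; the focal length in pixels is half the picture's height over the tangent of half this angle, whatever the lens; pixels are square), "cx", "cy" (the principal point, pixels), "k1" (the pictures are not rectified: a ray, as slopes to the right and down, at radius r is drawn at 1 + k1 r^2 times it, then the intrinsics apply), "rvec" (rotation vector, rad) and "tvec" (3), from world to camera coordinates, as OpenCV has them. Camera axes: x right, y down, z forward; pixel columns grow to the right and rows downward; lengths in m; the calibration is good to about 2 mm. A picture is of the moment at which its call begins: read the wrist's pose just before it. get_calibration takes no time and is no camera call; for the wrist camera it gives the pose at the moment of the call.
A pose or a line that the arm cannot do raises robot.IKError and nothing moves.
- robot.job_done(): hands the job in, once; it reports no verdict.
The state is a dict: "time": time; "q": joint angles; "qvel": joint speeds; "joint_torque": joint torques, N m; "tool_pos": TCP position; "tcp_rot": TCP orientation; "ft_force": force on the tool from outside, world axes, zero at the start; "torque": the same for the moment, N m; "gripper_width": finger opening in m.
Only numpy, scipy, OpenCV 4.12 (cv2) and the standard library are available. Lean on these libraries where they do the work, as an engineer would, in place of code of your own. Each camera call takes 0.05 s, during which the arm holds its last target.

## Task

The washed drive wheels lie heaped in the parts dryer. Pull its tray out all the way to the stop, spread the four wheels so that each lies flat on the tray floor, two in the left half and two in the right half, with at least a finger's width (about 15 mm) between any two, then push the tray fully home again without slamming it. Leave the other things on the bench where they are.

Things in the scene. Friction and masses are not known exactly. Their poses are not given: they have to be found in the camera images.
- tray (a joint): pull of the dryer's tray out of the dryer (m): 0 = fully shut, 0.180 = at its stop, fully out. It slides straight and level along -x of point tray_floor when opening; it runs on stiff runners (about 2 N plus 6 N per m/s) and stays where it is left. At the start it stands ajar by 0.018 to 0.04.
- tray_handle (a point): middle of the tray's steel bar handle: a level round bar 140 mm long and 11 mm thick, along y of point tray_floor, 35 mm in front of the tray's front panel (29 mm clear behind the bar), held by a post near each end (59 mm either side of the middle). It moves with the tray. It is 108 mm above the bench, 28 mm below the flat top of the dryer.
- tray_floor (a point): middle of the tray's flat slatted inner floor, 70 mm above the bench; moves with the tray. x points level into the dryer (away from the handle), y across to the left as seen from the front, z up. The inner floor measures 210 mm (x) by 360 mm (y); side and back walls stand 28 mm above it and are 4 mm thick. The front panel (inner face at x = -105 mm, 12 mm thick, 396 mm wide) rises 56 mm above the floor.
- dryer: the parts dryer: a fixed white bench-top box 400 mm wide, 270 mm deep and 136 mm high, turned by up to 0.3 rad, its front towards the robot. Origin on the bench below the middle of its front face, x into it, y to the left. Its lid is 66 mm above the tray floor. With the tray at its stop the front face is at x = +75 mm of tray_floor: the back 30 mm of the floor stay under the lid.
- wheel1_mid (a point): centre of one of four identical washed drive wheels (black rubber tyre, grey hub), a plain cylinder 60 mm across and 26 mm thick, about 0.07 to 0.14 kg; its z is the axle. At first it lies flat on the tray floor, in a close triangle with two others (nearly touching). It lies flat with its centre 13 mm above what it lies on; either side may be up.
- wheel2_mid (a point): centre of one of four identical washed drive wheels (black rubber tyre, grey hub), a plain cylinder 60 mm across and 26 mm thick, about 0.07 to 0.14 kg; its z is the axle. At first it lies flat on the tray floor, in a close triangle with two others (nearly touching). It lies flat with its centre 13 mm above what it lies on; either side may be up.
- wheel3_mid (a point): centre of one of four identical washed drive wheels (black rubber tyre, grey hub), a plain cylinder 60 mm across and 26 mm thick, about 0.07 to 0.14 kg; its z is the axle. At first it lies flat on the tray floor, in a close triangle with two others (nearly touching). It lies flat with its centre 13 mm above what it lies on; either side may be up.
- wheel4_mid (a point): centre of one of four identical washed drive wheels (black rubber tyre, grey hub), a plain cylinder 60 mm across and 26 mm thick, about 0.07 to 0.14 kg; its z is the axle. At first it lies flat on top of the other three. It lies flat with its centre 13 mm above what it lies on; either side may be up.
- wash_basket: bystander: open white plastic basket 170 x 130 x 60 mm, origin under its middle, on the bench to the left of the dryer
- gear_motor: bystander: small motor with gearbox, about 110 mm long and 43 mm high, origin under its middle, on the bench to the left
- screwdriver: bystander: screwdriver lying on the bench to the right, origin under its middle
- cleaner_base: bystander: opened D-shaped floor-cleaner base with its circuit board, about 310 x 360 mm and 75 mm high, heavy, far to the right; origin under its middle

How it is judged (in metres and radians):
On the way, in this order (a step that is already met when the one before it is completed fails the run):
1. the tray is pulled out to its stop (within 8 mm) (value of joint tray above 0.172 m), for 0.1 s.
2. with the tray at least 140 mm out, the four wheels lie flat on its floor, two in each half, at least 14 mm apart, at rest (value of joint tray above 0.14 m and z of wheel1_mid in the frame of tray_floor between 0.007 and 0.0175 m and angle between the z axis of each of wheel1_mid, wheel2_mid, wheel3_mid, wheel4_mid and the z axis of tray_floor, either way round below 0.12 rad and y of wheel1_mid in the frame of tray_floor between -0.156 and 0.156 m and x of wheel1_mid in the frame of tray_floor between -0.081 and 0.081 m and z of wheel2_mid in the frame of tray_floor between 0.007 and 0.0175 m and y of wheel2_mid in the frame of tray_floor between -0.156 and 0.156 m and x of wheel2_mid in the frame of tray_floor between -0.081 and 0.081 m and z of wheel3_mid in the frame of tray_floor between 0.007 and 0.0175 m and y of wheel3_mid in the frame of tray_floor between -0.156 and 0.156 m and x of wheel3_mid in the frame of tray_floor between -0.081 and 0.081 m and z of wheel4_mid in the frame of tray_floor between 0.007 and 0.0175 m and y of wheel4_mid in the frame of tray_floor between -0.156 and 0.156 m and x of wheel4_mid in the frame of tray_floor between -0.081 and 0.081 m and distance between wheel1_mid and wheel2_mid above 0.074 m and distance between each of wheel1_mid, wheel2_mid and wheel3_mid above 0.074 m and distance between each of wheel1_mid, wheel2_mid, wheel3_mid and wheel4_mid above 0.074 m and ((y of each of wheel1_mid, wheel2_mid in the frame of tray_floor above 0 m and y of each of wheel3_mid, wheel4_mid in the frame of tray_floor below 0 m) or (y of each of wheel1_mid, wheel3_mid in the frame of tray_floor above 0 m and y of each of wheel2_mid, wheel4_mid in the frame of tray_floor below 0 m) or (y of each of wheel1_mid, wheel4_mid in the frame of tray_floor above 0 m and y of each of wheel2_mid, wheel3_mid in the frame of tray_floor below 0 m) or (y of each of wheel1_mid, wheel4_mid in the frame of tray_floor below 0 m and y of each of wheel2_mid, wheel3_mid in the frame of tray_floor above 0 m) or (y of each of wheel1_mid, wheel3_mid in the frame of tray_floor below 0 m and y of each of wheel2_mid, wheel4_mid in the frame of tray_floor above 0 m) or (y of each of wheel1_mid, wheel2_mid in the frame of tray_floor below 0 m and y of each of wheel3_mid, wheel4_mid in the frame of tray_floor above 0 m)) and linear speed of each of wheel1, wheel2, wheel3, wheel4 below 0.02 m/s), for 0.2 s.
At the end, for the whole second after the job is handed in: the tray is shut to within 8 mm, and in it all four wheels lie flat on the floor (within 0.12 rad), two on each side of its middle line, at least 14 mm between any two (centres over 74 mm apart), at rest (value of joint tray below 0.008 m and z of wheel1_mid in the frame of tray_floor between 0.007 and 0.0175 m and angle between the z axis of each of wheel1_mid, wheel2_mid, wheel3_mid, wheel4_mid and the z axis of tray_floor, either way round below 0.12 rad and y of wheel1_mid in the frame of tray_floor between -0.156 and 0.156 m and x of wheel1_mid in the frame of tray_floor between -0.081 and 0.081 m and z of wheel2_mid in the frame of tray_floor between 0.007 and 0.0175 m and y of wheel2_mid in the frame of tray_floor between -0.156 and 0.156 m and x of wheel2_mid in the frame of tray_floor between -0.081 and 0.081 m and z of wheel3_mid in the frame of tray_floor between 0.007 and 0.0175 m and y of wheel3_mid in the frame of tray_floor between -0.156 and 0.156 m and x of wheel3_mid in the frame of tray_floor between -0.081 and 0.081 m and z of wheel4_mid in the frame of tray_floor between 0.007 and 0.0175 m and y of wheel4_mid in the frame of tray_floor between -0.156 and 0.156 m and x of wheel4_mid in the frame of tray_floor between -0.081 and 0.081 m and distance between wheel1_mid and wheel2_mid above 0.074 m and distance between each of wheel1_mid, wheel2_mid and wheel3_mid above 0.074 m and distance between each of wheel1_mid, wheel2_mid, wheel3_mid and wheel4_mid above 0.074 m and ((y of each of wheel1_mid, wheel2_mid in the frame of tray_floor above 0 m and y of each of wheel3_mid, wheel4_mid in the frame of tray_floor below 0 m) or (y of each of wheel1_mid, wheel3_mid in the frame of tray_floor above 0 m and y of each of wheel2_mid, wheel4_mid in the frame of tray_floor below 0 m) or (y of each of wheel1_mid, wheel4_mid in the frame of tray_floor above 0 m and y of each of wheel2_mid, wheel3_mid in the frame of tray_floor below 0 m) or (y of each of wheel1_mid, wheel4_mid in the frame of tray_floor below 0 m and y of each of wheel2_mid, wheel3_mid in the frame of tray_floor above 0 m) or (y of each of wheel1_mid, wheel3_mid in the frame of tray_floor below 0 m and y of each of wheel2_mid, wheel4_mid in the frame of tray_floor above 0 m) or (y of each of wheel1_mid, wheel2_mid in the frame of tray_floor below 0 m and y of each of wheel3_mid, wheel4_mid in the frame of tray_floor above 0 m)) and linear speed of each of wheel1, wheel2, wheel3, wheel4 below 0.02 m/s); the robot touches nothing.
It fails at once if the tray is slammed (pushed in faster than 0.5 m/s) (velocity of joint tray below -0.5 m/s).
It fails at once if the wash basket is moved by more than 20 mm (distance of wash_basket from where it was at the start of the episode above 0.02 m).
It fails at once if the gear motor is moved by more than 20 mm (distance of gear_motor from where it was at the start of the episode above 0.02 m).
It fails at once if the screwdriver is moved by more than 20 mm (distance of screwdriver from where it was at the start of the episode above 0.02 m).
It fails at once if the opened floor-cleaner base is struck or leaned on (over 3 N) (contact force between any of the arm, the fingers and cleaner_base above 3 N).
It also fails if it takes over 72 s, if anything falls off the work surface, if the arm or the gripper's body presses on something with over 40 N, if the wrist force passes 120 N, or if a joint passes its speed limit or range.

## Working session

There is one attempt and no reset: what is moved stays moved. The work goes in short steps, each a Python script; the robot and the scene stay as the last script left them, time stands still between calls to the robot, and variables do not carry over. Pictures are saved under pics/ and viewed, and the job is handed in when it is done.

```bash
ls; mkdir -p pics; python3 - <<'E'
from plant import robot
import cv2
for n in("scene","top","wrist"):
    c=robot.get_calibration(n);print(n,c)
    cv2.imwrite(f"pics/{n}0.png",robot.grab_frame(n))
o=robot.observe();print(o)
E
```

```text
pics
scene {'vertical_fov': 55.268901196726546, 'cx': 287.2771621613465, 'cy': 214.48316202385388, 'k1': -0.07183482432077115, 'rvec': array([ 1.2863388 ,  2.41364924, -0.77084426]), 'tvec': array([ 0.39192931, -0.29406817,  1.63405878])}
top {'vertical_fov': 52.07176771739717, 'cx': 279.9278607447869, 'cy': 212.52317116710373, 'k1': -0.08265516058714346, 'rvec': array([ 2.12162909, -2.11602054,  0.21249883]), 'tvec': array([-0.09639395,  0.5617983 ,  1.33230594])}
wrist {'vertical_fov': 64.33338906951933, 'cx': 280.40964865593827, 'cy': 208.7039167494602, 'k1': -0.047620075149364845, 'rvec': array([-2.41260569,  1.53874038,  0.25170766]), 'tvec': array([-0.59994959, -0.04139108,  0.38062958])}
{'time': 0.15, 'q': array([-7.75628590e+01,  5.99058334e+00,  5.54016960e+00,  8.96029764e+01,
        2.84713808e-04,  7.75261542e+01]), 'qvel': array([-0.04031627, -0.10913443,  0.14623818, -0.12175093, -0.06524844,
        0.06124324]), 'joint_torque': array([ 1.88004560e-03, -5.57358170e+01,  5.04005527e+01,  1.25955296e-02,
       -3.63756781e-04, -2.84714366e-05]), 'tool_pos': array([ 0.25269614, -0.54402105,  0.30333033]), 'tcp_rot': array([-1.79947932e+02, -1.18099384e-02,  2.49109813e+01]), 'ft_force': array([ 0.02468019,  0.5629076 , -0.47048789]), 'torque': array([4.39540110e-05, 2.00283691e-02, 3.20339487e-02]), 'gripper_width': 0.08548525779336148}
```

View pics/scene0.png

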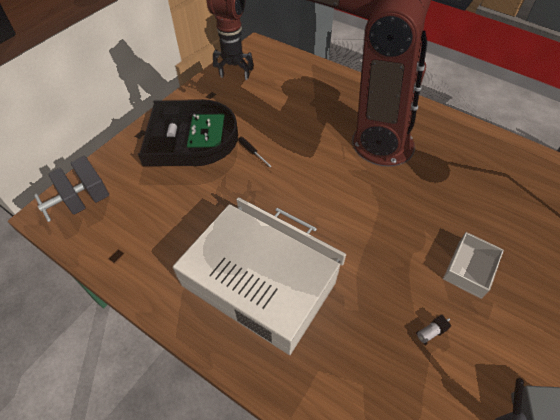

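View pics/top0.png

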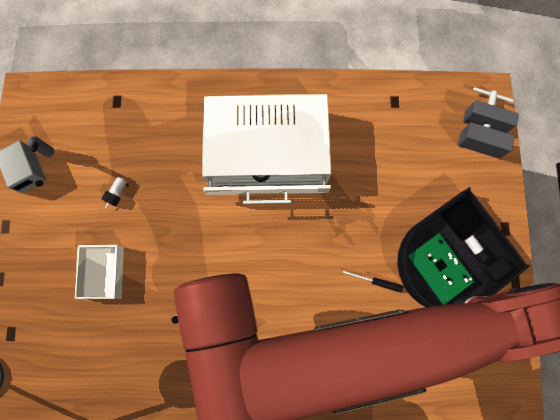

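View pics/wrist0.png

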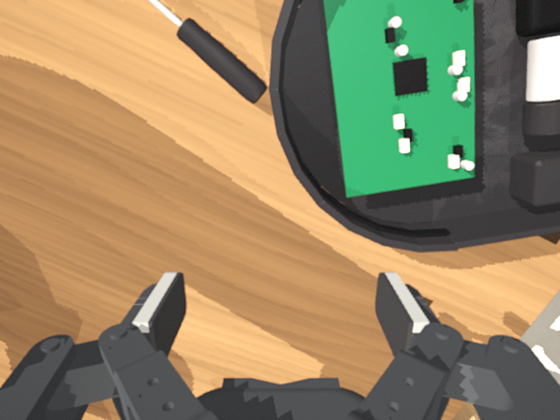

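The top view shows the dryer lid at about (203–330, 95–178), the tray front panel at row ~189 and the bar handle at (243–291, ~198). Next I'll measure these.

```bash
cat > h.py <<'E'
import numpy as np, cv2
from plant import robot
def K(c):
    f=210/np.tan(np.radians(c["vertical_fov"])/2)
    return np.array([[f,0,c["cx"]],[0,f,c["cy"]],[0,0,1.]])
def cast(c,uv,z):
    """pixels -> points on plane z"""
    uv=np.asarray(uv,float).reshape(-1,1,2)
    n=cv2.undistortPoints(uv,K(c),np.array([c["k1"],0,0,0]),None,None,None).reshape(-1,2) if 0 else \
      cv2.undistortPointsIter(uv,K(c),np.array([c["k1"],0,0,0.]),None,None,(3,50,1e-10)).reshape(-1,2)
    R=cv2.Rodrigues(c["rvec"])[0]; o=-R.T@c["tvec"]
    d=np.c_[n,np.ones(len(n))]@R
    return o+d*((z-o[2])/d[:,2])[:,None]
def proj(c,P):
    return cv2.projectPoints(np.asarray(P,float).reshape(-1,1,3),c["rvec"],c["tvec"],K(c),np.array([c["k1"],0,0,0.]))[0].reshape(-1,2)
E
python3 - <<'E'
from h import *
im=cv2.imread("pics/top0.png")
cv2.imwrite("pics/top0z.png",cv2.resize(im[85:225,190:350],None,fx=5,fy=4.2857,interpolation=cv2.INTER_CUBIC)[:600])
cv2.imwrite("pics/top0z.png",cv2.resize(im[85:215,190:350],None,fx=4.6,fy=4.6,interpolation=cv2.INTER_CUBIC))
E
```

```text
(no output)
```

View pics/top0z.png

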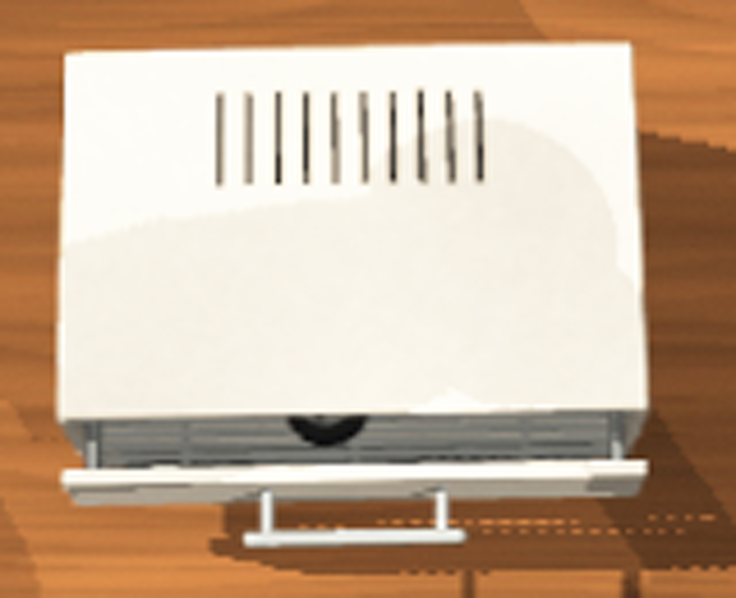

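The zoomed view gives the lid corners at (65,55), (632,43), (645,408) and (58,418), and the handle bar from (245,540) to (466,536). I'll cast those.

```bash
python3 - <<'E'
from h import *
c=robot.get_calibration("top")
z=lambda p: np.array(p,float)/4.6+[190,85]-0.4
L=cast(c,z([(65,55),(632,43),(645,409),(58,419)]),.136)
H=cast(c,z([(245,540),(466,536)]),.108)
P=cast(c,z([(62,472),(647,461)]),.126)
print(L,H,P,sep="\n")
n=lambda a:np.linalg.norm(a)
print("w",n(L[1]-L[0]),n(L[2]-L[3]),"d",n(L[0]-L[3]),n(L[1]-L[2]),"h",n(H[0]-H[1]),"p",n(P[0]-P[1]))
for a,b in((L[0],L[1]),(L[3],L[2]),(H[0],H[1]),(P[0],P[1])):
    d=a-b; print("yaw",np.degrees(np.arctan2(-d[0],d[1])))
F=(L[2]+L[3])/2
for yaw in (-1.,0,-2):
    pass
yv=(L[0]-L[1]+L[3]-L[2]);yaw=np.arctan2(-yv[0],yv[1]);x=np.array([np.cos(yaw),np.sin(yaw),0]);y=np.array([-x[1],x[0],0])
hm=(H[0]+H[1])/2; print("front mid",F,"handle",hm,"yaw",np.degrees(yaw),"dx",x@(hm-F),"dy",y@(hm-F), "panel dx",x@((P[0]+P[1])/2-F))
# handle at shut: dryer front x=0; at stop floor center at -75 => handle at -75-105-12-35... 
print("tray q approx",0.180-( -(x@(hm-F)) - 0)+0)
E
```

```text
[[ 0.92845596  0.15307373  0.136     ]
 [ 0.93852522 -0.24638576  0.136     ]
 [ 0.66984215 -0.24915536  0.136     ]
 [ 0.66176565  0.14651786  0.136     ]]
[[ 0.58479155  0.02100346  0.108     ]
 [ 0.58800593 -0.12896723  0.108     ]]
[[ 0.62749826  0.14417489  0.126     ]
 [ 0.63627725 -0.25094017  0.126     ]]
w 0.39958637597310426 0.39575564388806844 d 0.2667708777116325 0.2686973485216647 h 0.15000513557656672 p 0.39521257338433363
yaw 1.4439622335067328
yaw 1.1693623371214643
yaw 1.2278524225121676
yaw 1.2728347721370477
front mid [ 0.6658039  -0.05131875  0.136     ] handle [ 0.58639874 -0.05398189  0.108     ] yaw 1.3073235861261028 dx -0.07944524707519438 dy -0.000850806054327341 panel dx -0.03395440123006371
tray q approx 0.10055475292480562
```

```bash
python3 - <<'E'
from h import *
print(robot.tip_reach)
for psi in (91.3,-88.7):
    print(psi,robot.ik([.586,-.054,.27],[180,0,psi]),robot.ik([.439,-.0575,.162],[180,0,psi]))
E
```

```text
0.0726
91.3 [-17.98733281   3.69171896  -0.33825681  85.97002422   0.
  70.71266719] [-24.48273558 -21.4684937  -34.37547536  77.09301834   0.
  64.21726442]
-88.7 [ -17.98733281    3.69171896   -0.33825681   85.97002422    0.
 -109.28733281] [ -24.48273558  -21.4684937   -34.37547536   77.09301834    0.
 -115.78273558]
```

```bash
python3 - <<'E'
from h import *
robot.set_gripper(.027)
robot.move_pose([.586,-.054,.27],[180,0,91.3])
robot.pause(.1)
c=robot.get_calibration("wrist");im=robot.grab_frame("wrist")
cv2.imwrite("pics/w1.png",im)
o=robot.observe();print(o["time"],o["tool_pos"],o["tcp_rot"],o["gripper_width"])
x=np.array([np.cos(.0227),np.sin(.0227),0]);y=np.array([-x[1],x[0],0])
h=np.array([.5864,-.054,.108]);print(proj(c,[h,h-.07*y,h+.07*y]))
import pickle;pickle.dump(c,open("c1.pkl","wb"))
E
```

```text
3.0167 [ 0.58597777 -0.05478659  0.27002973] [1.79995419e+02 3.62428599e-03 9.12241549e+01] 0.026946781897380482
[[281.04973135 211.88111628]
 [281.11110518 294.42244452]
 [280.97133166 113.0540519 ]]
```

View pics/w1.png

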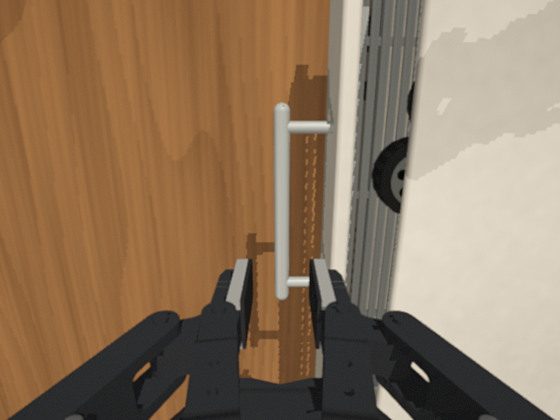

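```bash
python3 - <<'E'
from h import *
x=np.array([np.cos(.0227),np.sin(.0227),0])
g=robot.line_to([.5864,-.0545,.164],vel=.12,guard=12)
print(g,robot.observe()["ft_force"])
robot.set_gripper(.005)
o=robot.observe();p=o["tool_pos"];print(o["gripper_width"],p,o["ft_force"],o["time"])
g=robot.line_to(p-x*.156,vel=.08,guard=18)
o=robot.observe();print(g,o["tool_pos"],(p-o["tool_pos"])@x,o["ft_force"],o["time"])
cv2.imwrite("pics/top2.png",robot.grab_frame("top"))
E
```

```text
False [1.38685812 0.53159384 0.37483621]
0.00898355914394914 [ 0.58692204 -0.05465352  0.16517663] [-0.93423706  1.36365343  6.05920888] 4.35
True [ 0.43834588 -0.05795463  0.16518886] 0.14861280829374518 [ 3.16049006  0.52916541 -0.33237448] 6.0333
```

View pics/top2.png

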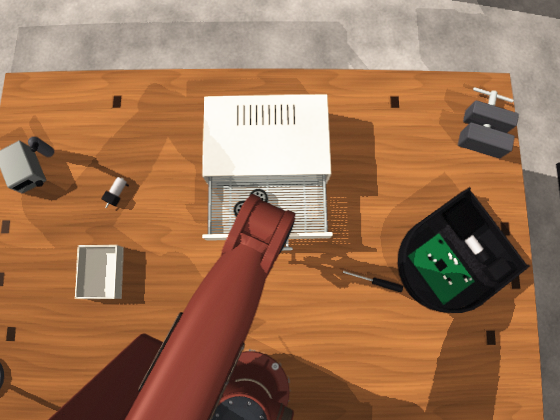

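```bash
python3 - <<'E'
from h import *
import pickle
c=pickle.load(open("c1.pkl","rb"));print("cam",-cv2.Rodrigues(c["rvec"])[0].T@c["tvec"],cv2.Rodrigues(c["rvec"])[0])
robot.set_gripper(.027)
p=robot.observe()["tool_pos"]
robot.line_to([p[0],p[1],.22],vel=.2)
robot.move_pose([.56,-.12,.33],[180,0,91.3])
robot.pause(.1)
c=robot.get_calibration("wrist");cv2.imwrite("pics/w3.png",robot.grab_frame("wrist"))
cv2.imwrite("pics/top3.png",robot.grab_frame("top"))
pickle.dump(c,open("c3.pkl","wb"));print(robot.observe()["time"])
E
```

```text
cam [0.58422085 0.02537994 0.33973665] [[ 9.99771682e-01  2.13677625e-02  5.57004060e-05]
 [ 2.02613722e-02 -9.48826528e-01  3.15147104e-01]
 [ 6.78683851e-03 -3.15074022e-01 -9.49042833e-01]]
7.7583
```

View pics/w3.png

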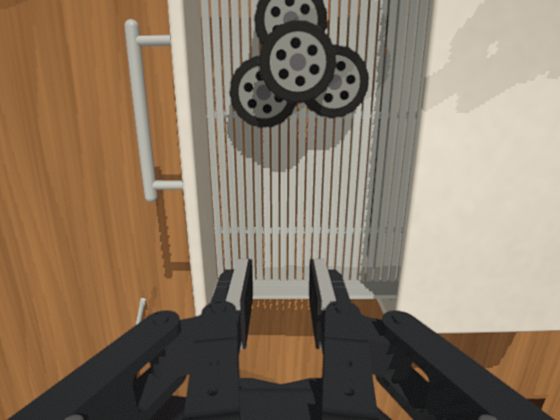

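View pics/top3.png

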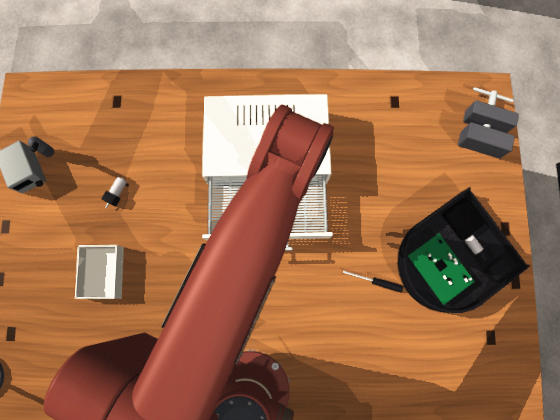

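Wrist view: the top wheel's hub is at (298,61), and the three lower hubs are at (263,90), (335,80) and (290,17). The top view is blocked by the arm.

```bash
cat >> h.py <<'E'
TH=np.radians(1.3); O=np.array([.5905,-.0535,.07])
Rt=np.array([[np.cos(TH),-np.sin(TH),0],[np.sin(TH),np.cos(TH),0],[0,0,1]])
def tray(P): return (np.asarray(P)-O)@Rt
def world(p): return O+Rt@np.asarray(p,float)
E
python3 - <<'E'
from h import *
import pickle
c=pickle.load(open("c3.pkl","rb"))
print(tray(cast(c,[(298,61)],.122)))
print(tray(cast(c,[(263,91),(335,81),(290,17)],.096)))
print("proj tray corners", proj(c,[world(p) for p in [(-.105,-.18,0),(-.105,-.18,.056),(.075,-.18,.066),(.105,-.18,0)]]))
im=cv2.imread("pics/w3.png");cv2.imwrite("pics/w3z.png",cv2.resize(im[0:140,200:400],None,fx=4,fy=4,interpolation=cv2.INTER_CUBIC))
E
```

```text
[[-0.02012887  0.04313206  0.052     ]]
[[-0.04862788  0.02167849  0.026     ]
 [ 0.01289715  0.02996407  0.026     ]
 [-0.02590099  0.07931891  0.026     ]]
proj tray corners [[216.8176389  281.84917248]
 [206.35305431 311.95842712]
 [395.85044306 318.35288244]
 [403.42685414 281.78257291]]
```

View pics/w3z.png

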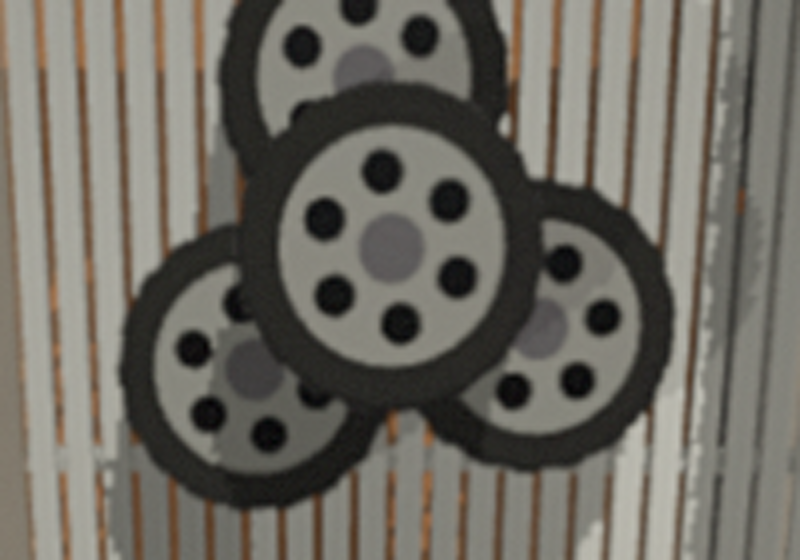

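```bash
cat >> h.py <<'E'
def pick(xy,psi,tz,up=.215,open_=.078):
    p=world([xy[0],xy[1],0])
    robot.set_gripper(open_)
    robot.move_pose([p[0],p[1],tz+.05],[180,0,psi]); 
    g=robot.line_to([p[0],p[1],tz],vel=.12,guard=8)
    o=robot.observe();print("down",g,o["tool_pos"],o["ft_force"].round(1))
    if g: return False
    robot.set_gripper(.04)
    o=robot.observe();print("grip",o["gripper_width"],o["tool_pos"],o["ft_force"].round(1))
    robot.line_to([p[0],p[1],up],vel=.2)
    o=robot.observe();print("lift",o["gripper_width"],o["time"])
    return True
def place(xy,psi,tz,up=.215,open_=.076):
    p=world([xy[0],xy[1],0])
    robot.line_to([p[0],p[1],up],vel=.25,rotation=[180,0,psi])
    g=robot.line_to([p[0],p[1],tz],vel=.1,guard=10)
    o=robot.observe();print("placed",g,o["tool_pos"],o["ft_force"].round(1))
    robot.set_gripper(open_)
    robot.line_to([p[0],p[1],up],vel=.2)
    print("t",robot.observe()["time"])
E
python3 - <<'E'
from h import *
if pick((-.0203,.0433),1.3,.1735,up=.215):
    cv2.imwrite("pics/w4.png",robot.grab_frame("wrist"))
E
```

```text
down False [ 0.56927869 -0.01076197  0.17383112] [-0.1 -0.6  1.4]
grip 0.057446507068292144 [ 0.57012925 -0.01082733  0.17527793] [0.2 0.6 6.2]
lift 0.05762343411826949 11.0917
```

View pics/w4.png

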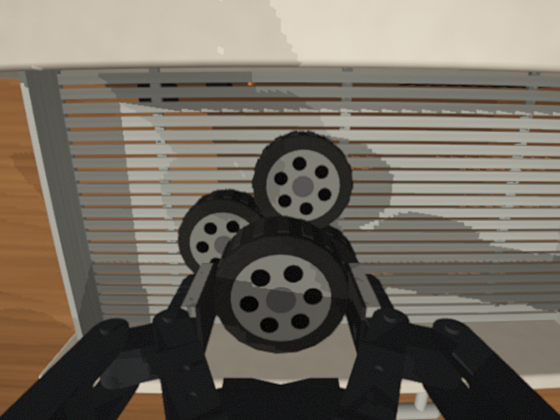

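The wheel is held level between the pads at (283,295), and the lower three look undisturbed. Place it, then pick up the next one.

```bash
python3 - <<'E'
from h import *
place((.037,-.105),1.3,.1485,up=.215)
import pickle
p=world([-.06,.02,0])
robot.move_pose([p[0],p[1],.30],[180,0,1.3]);robot.pause(.1)
c=robot.get_calibration("wrist");cv2.imwrite("pics/w5.png",robot.grab_frame("wrist"));pickle.dump(c,open("c5.pkl","wb"))
print(robot.observe()["time"])
E
```

```text
placed True [ 0.62919297 -0.15658701  0.14937454] [2.  0.9 4.2]
t 13.3667
14.2667
```

View pics/w5.png

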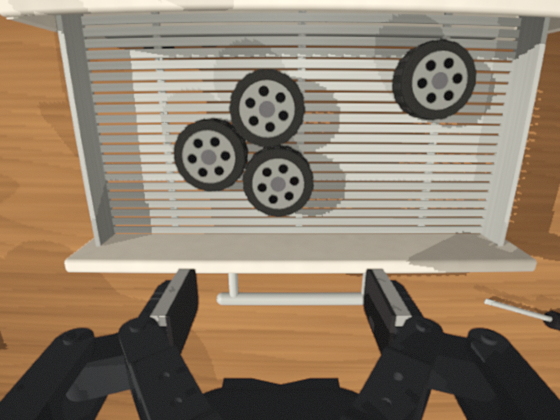

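Wrist view: T's hub is at (439,80), B at (267,108), C at (209,157) and A at (278,183), all apparently flat.

```bash
python3 - <<'E'
from h import *
import pickle
c=pickle.load(open("c5.pkl","rb"))
print(tray(cast(c,[(439,80),(267,108),(209,157),(278,183)],.096)))
im=cv2.imread("pics/w5.png");cv2.imwrite("pics/w5z.png",cv2.resize(im[30:230,160:490],None,fx=2.4,fy=2.4,interpolation=cv2.INTER_CUBIC))
E
```

```text
[[ 0.03529889 -0.1041035   0.026     ]
 [ 0.01364398  0.02895217  0.026     ]
 [-0.02484573  0.07699505  0.026     ]
 [-0.0468425   0.02052086  0.026     ]]
```

View pics/w5z.png

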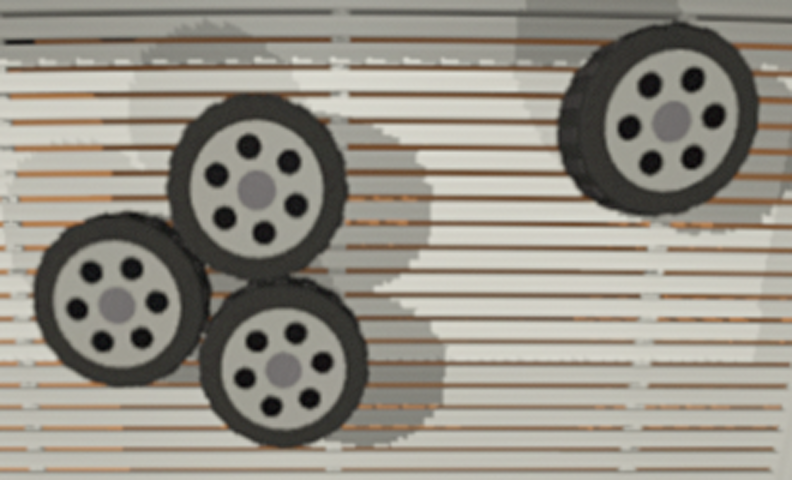

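```bash
python3 - <<'E'
from h import *
if pick((.0134,.0293),-20.7,.1475):
    place((-.050,-.105),1.3,.1485)
    if pick((-.0252,.0778),69.3,.1475):
        place((.033,.115),1.3,.1485)
import pickle
p=world([-.06,.01,0])
robot.move_pose([p[0],p[1],.31],[180,0,1.3]);robot.pause(.1)
c=robot.get_calibration("wrist");cv2.imwrite("pics/w6.png",robot.grab_frame("wrist"));pickle.dump(c,open("c6.pkl","wb"))
print(robot.observe()["time"])
E
```

```text
down False [ 0.60325049 -0.02388798  0.1477431 ] [ 0.1 -0.3 -0.7]
grip 0.05805784678481789 [ 0.60422731 -0.0241052   0.14935765] [-0.5  1.7  6.5]
lift 0.05778467247121104 20.6583Traceback (most recent call last):
  File "<stdin>", line 3, in <module>
  File "h.py", line 34, in place
    robot.line_to([p[0],p[1],up],vel=.25,rotation=[180,0,psi])
    ~~~~~~~~~~~~~^^^^^^^^^^^^^^^^^^^^^^^^^^^^^^^^^^^^^^^^^^^^^
plant.IKError: the arm cannot follow that straight line within its joint ranges
```

```bash
python3 - <<'E'
from h import *
o=robot.observe();print(o["q"].round(1),o["tcp_rot"],o["tool_pos"])
for xy in((-.05,-.105),(.033,.115),(-.025,.078)):
    p=world([*xy,0])
    for z in(.215,.1485):
        for psi in (1.3,69.3,-178.7,-110.7): print(xy,z,psi,robot.ik([p[0],p[1],z],[180,0,psi]))
E
```

```text
[ -14.7    6.7   -2.9   80.4   -0.  -174. ] [-1.79995921e+02 -4.42701809e-02 -2.06997928e+01] [ 0.60344645 -0.02397017  0.21514917]
(-0.05, -0.105) 0.215 1.3 [-2.96227979e+01  1.10022765e-01 -9.70419919e+00  8.01857780e+01
  0.00000000e+00  1.49077202e+02]
(-0.05, -0.105) 0.215 69.3 [-29.62279787   0.11002276  -9.70419919  80.18577804   0.
  81.07720213]
(-0.05, -0.105) 0.215 -178.7 [-29.62279787   0.11002276  -9.70419919  80.18577804   0.
 -30.92279787]
(-0.05, -0.105) 0.215 -110.7 [-29.62279787   0.11002276  -9.70419919  80.18577804   0.
 -98.92279787]
(-0.05, -0.105) 0.1485 1.3 [-29.62279787   1.81157092 -14.96528559  73.22314349   0.
 149.07720213]
(-0.05, -0.105) 0.1485 69.3 [-29.62279787   1.81157092 -14.96528559  73.22314349   0.
  81.07720213]
(-0.05, -0.105) 0.1485 -178.7 [-29.62279787   1.81157092 -14.96528559  73.22314349   0.
 -30.92279787]
(-0.05, -0.105) 0.1485 -110.7 [-29.62279787   1.81157092 -14.96528559  73.22314349   0.
 -98.92279787]
(0.033, 0.115) 0.215 1.3 [ -6.26475509  10.20989523   0.9512715   80.74137627   0.
 172.43524491]
(0.033, 0.115) 0.215 69.3 [ -6.264
[... 781 characters left out ...]
.078) 0.215 69.3 [-10.84976977  -0.17407144  -9.9881961   80.18587533   0.
  99.85023023]
(-0.025, 0.078) 0.215 -178.7 [-10.84976977  -0.17407144  -9.9881961   80.18587533   0.
 -12.14976977]
(-0.025, 0.078) 0.215 -110.7 [-10.84976977  -0.17407144  -9.9881961   80.18587533   0.
 -80.14976977]
(-0.025, 0.078) 0.1485 1.3 [-10.84976977   1.52913062 -15.25286372  73.21800566   0.
 167.85023023]
(-0.025, 0.078) 0.1485 69.3 [-10.84976977   1.52913062 -15.25286372  73.21800566   0.
  99.85023023]
(-0.025, 0.078) 0.1485 -178.7 [-10.84976977   1.52913062 -15.25286372  73.21800566   0.
 -12.14976977]
(-0.025, 0.078) 0.1485 -110.7 [-10.84976977   1.52913062 -15.25286372  73.21800566   0.
 -80.14976977]
```

```bash
python3 - <<'E'
from h import *
place((-.048,-.102),-33,.1500)
if pick((-.0252,.0778),-110.7,.1475):
    place((.033,.115),-178.7,.1500)
import pickle
p=world([.06,.01,0])
robot.move_pose([p[0],p[1],.31],[180,0,-178.7]);robot.pause(.1)
c=robot.get_calibration("wrist");cv2.imwrite("pics/w6.png",robot.grab_frame("wrist"));pickle.dump(c,open("c6.pkl","wb"))
print(robot.observe()["time"])
E
```

```text
placed True [ 0.54434001 -0.15536199  0.14931669] [1.6 1.1 5.1]
t 22.8417
down False [0.56359896 0.02355024 0.14778862] [-0.4 -0.3  1.6]
grip 0.05767803237167572 [0.56453916 0.0235624  0.14931068] [-0.2  0.1  5.6]
lift 0.05777143186240022 25.9167
placed True [0.62011793 0.0623028  0.14935648] [1.6 0.  4.1]
t 28.7
29.4833
```

View pics/w6.png

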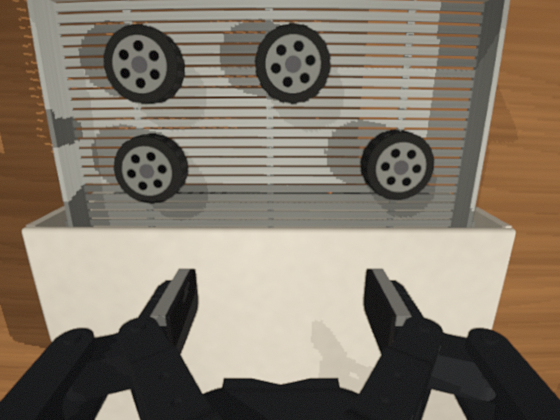

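Seen from the dryer side, the four hubs are at (139,64), (292,63), (147,171) and (400,167). All look flat and well apart.

```bash
python3 - <<'E'
from h import *
import pickle
from scipy.spatial.distance import pdist
c=pickle.load(open("c6.pkl","rb"))
P=tray(cast(c,[(139.5,64.5),(292.5,63.5),(147.5,171.5),(400,167)],.096));print(P.round(4));print(pdist(P).round(3))
# tray side walls (top z .098) check of y origin: row ~100
print(tray(cast(c,[(45,100),(487,100)],.098)))
im=cv2.imread("pics/w6.png");cv2.imwrite("pics/w6z.png",cv2.resize(im[0:240,10:520],None,fx=1.56,fy=1.56*1.5,interpolation=cv2.INTER_CUBIC))
E
```

```text
[[-0.0488 -0.1001  0.026 ]
 [-0.0488  0.0205  0.026 ]
 [ 0.0372 -0.1034  0.026 ]
 [ 0.0332  0.1139  0.026 ]]
[0.121 0.086 0.229 0.151 0.124 0.217]
[[-0.02313829 -0.18133452  0.028     ]
 [-0.02313494  0.17954955  0.028     ]]
```

View pics/w6z.png

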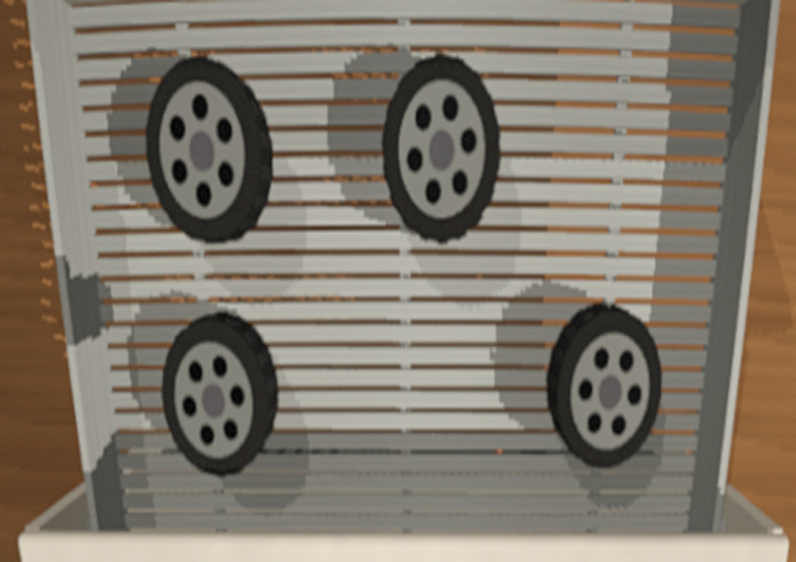

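```bash
python3 - <<'E'
from h import *
x=Rt[:,0]
robot.set_gripper(.027)
robot.move_pose([.4385,-.0578,.24],[180,0,91.3])
g=robot.line_to([.4385,-.0578,.164],vel=.1,guard=12)
print(g)
robot.pause(.1)
if not g:
    robot.set_gripper(.005)
    o=robot.observe();p=o["tool_pos"];print(o["gripper_width"],p,o["ft_force"],o["time"])
    g=robot.line_to(p+x*.15,vel=.07,guard=18);print(g,robot.observe()["time"])
    g=robot.line_to(p+x*.186,vel=.03,guard=18)
    o=robot.observe();print(g,(o["tool_pos"]-p)@x,o["tool_pos"],o["ft_force"],o["time"])
E
```

```text
False
0.00870498064553532 [ 0.43898974 -0.05797719  0.16483535] [-0.32688264 -0.43791192  5.03274527] 32.5833
False 34.8833
True 0.17983555155582479 [ 0.6187831  -0.05407769  0.16493642] [-2.19473906 -0.56374067  5.61300723] 35.825
```

```bash
python3 - <<'E'
from h import *
robot.set_gripper(.027)
p=robot.observe()["tool_pos"]
robot.line_to([p[0],p[1],.25],vel=.15)
robot.pause(.1)
c=robot.get_calibration("wrist");cv2.imwrite("pics/w7.png",robot.grab_frame("wrist"))
robot.move_pose([.40,-.25,.32],[180,0,91.3]);robot.pause(.1)
im=robot.grab_frame("top");cv2.imwrite("pics/top7.png",im)
cv2.imwrite("pics/top7z.png",cv2.resize(im[85:215,190:350],None,fx=4.6,fy=4.6,interpolation=cv2.INTER_CUBIC))
o=robot.observe();print(o["time"],o["ft_force"])
F=np.array([.6658,-.0513,0]);x=Rt[:,0]
print(proj(c,[F+x*-.047+[0,0,.108],F+[0,0,.136]]))
E
```

```text
38.3083 [-0.96846165 -0.06737441  0.0145229 ]
[[283.28680322 220.76663696]
 [362.73684819 237.37906102]]
```

View pics/w7.png

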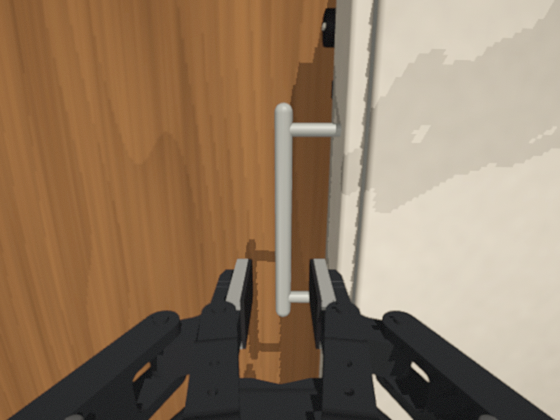

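View pics/top7z.png

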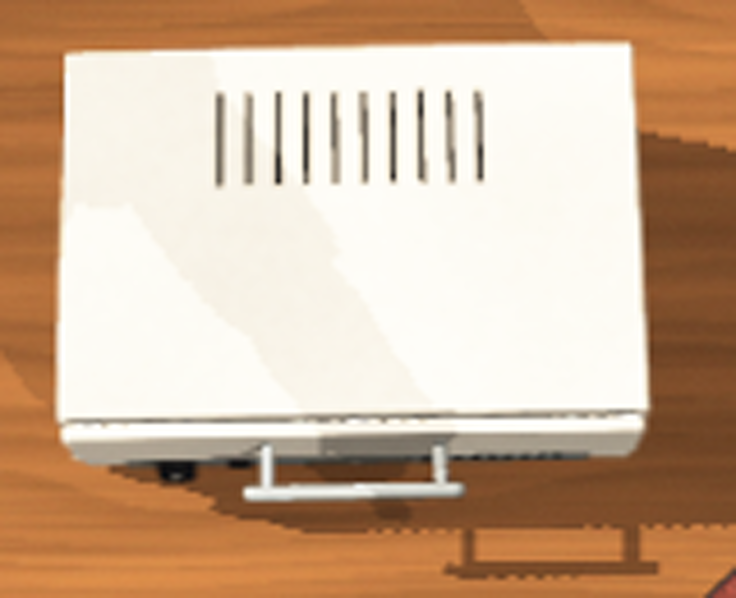

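View pics/top7.png

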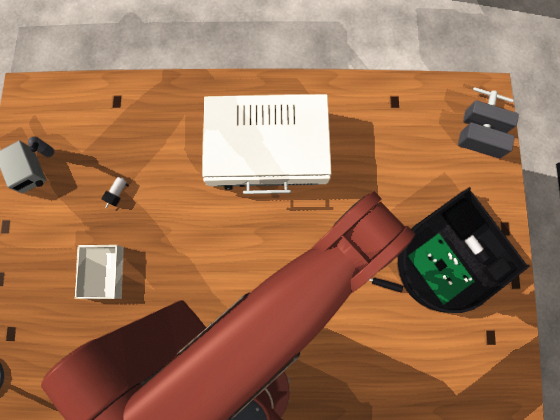

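The tray is closed flush: the bar is at column 284 against 283.3 predicted for exactly shut. The bystanders in view haven't moved, and the arm is clear of everything. I'm handing in the job.

```bash
python3 - <<'E'
from plant import robot
robot.pause(.3);robot.job_done();print(robot.observe()["time"])
E
```

```text
the job is handed in; nothing more can be done
the job is handed in; nothing more can be done
```

I pulled the tray out to its stop, spread the four wheels, pushed the tray shut again and handed the job in at about 38.6 s of the 72 s allowed. No verdict was reported.

- **Opening:** I gripped the bar and pulled. The force guard stopped the arm after 148.6 mm, where I expected the stop at about 148 mm.
- **Spreading:** I moved three wheels and left the fourth where it lay. The last look before closing put the centres, in the tray frame (x, y), at these positions, all appearing flat and two in each half:
  - (−49, −100) mm
  - (37, −103) mm
  - (−49, 21) mm
  - (33, 114) mm

  The smallest spacing between centres is 86 mm. The tray walls measured within about 1 mm of where they should be.
- **Closing:** I pushed at mean speeds of 0.07 and then 0.03 m/s, well below the 0.5 m/s slam limit. Total travel was 179.8 mm, ending at the stop. Afterwards the top and wrist pictures show the tray flush and the arm clear.

**Problem on the way:** one straight carry was refused because the last joint was near its range limit. Nothing moved, and I placed that wheel with a different wrist angle.

**Not checked:**
- The wheels can't be seen once the tray is shut, so their final positions rest on the picture taken before the slow push.
- In the last top view the arm hides part of the screwdriver. The other bystanders look unmoved.

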